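# Click the stop sleeve onto the inspection stand

### The arm

A 6-joint arm with a two-finger parallel gripper is mounted at the origin on a cart in front of the work surface, level with it; the furniture and walls round the work are solid. World frame = base frame: x ahead of the robot, y to its left, z up, the work surface at z = 0. Lengths are in m, angles in rad, forces in N, time in s.
With the tool pointing down it reaches from about 0.35 to 0.975 m from the base axis. Payload 4.9 kg.
Tool frame: the origin (TCP) lies midway between the tips of the shut fingers; the grasp point (between the pads) lies 19 mm behind it; z points along the fingers, y is the line along which they close (so a half turn about z gives the same grasp; the last joint's range is limited). The gripper opens to 85 mm and grips with 20 to 120 N. Pads are 22 mm wide; open, the fingers measure 114 mm over their backs; the gripper's body (76 mm by 85 mm) begins 54 mm behind the grasp point. The pads swing forward as they close: fully open they stand 13 mm farther back than shut.
Start: joints at [1.111, 0.053, 1.613, -0, 1.476, -0.119], TCP at [0.209, 0.589, 0.231] pointing down, gripper open.
Joint ranges: [-3.01, 3.01], [-1.01, 2.22], [0.06, 2.58], [-1.02, 4.17], [0.09, 2.62], [-3.14, 3.14]. Speed limits (rad/s): [2.57, 2.57, 3.14, 3.14, 3.14, 3.14].

### API

Orientations are given as a rotation vector (axis times angle).
In Python, from station import ctrl gives the robot as it stands.
- The arm moves only by the shell command python3 -m handwheel 'ROWS' [FORCE]. ROWS is JSON, a list of rows, each an object with "gripper": the gripper command: -1 is fully open, 1 is shut, values between are in proportion; "offset": the shift along the tool's x, y, z in mm, a list of three; "rotation": the turn, a rotation vector about the tool's x, y, z in rad, a list of three. A call has exactly 8 rows; each row is the pose to reach, as a shift and turn from the pose commanded when the call began, along the tool's axes at that moment; what a row does not reach only later rows make up. A row lasts 1/8 s, in which the tool goes at most 62.5 mm and 10.7 degrees, less where a joint would pass 70% of its speed; a pose out of reach is approached as far as the arm can. A call with a gripper value outside its range is refused whole. The fingers move at their own pace and stop on an object; FORCE is the grip in N (left out, the last holds). Time passes only in rows, so rows that repeat a pose let the fingers close, or fill a call up. It gives the time, the measured TCP pose, the force, the opening and the grip force at its end, in the units of the state.
- ctrl.get_obs(): the state, without advancing time (a new reading comes with each control period).
- ctrl.get_image(name): name is "scene" or "top"; returns a dict with "image" (480x640x3 uint8, red, green, blue), "fovy" (degrees; the focal length in pixels is half the picture's height over the tangent of half this angle, whatever the lens; pixels are square), "cx", "cy" (the principal point, pixels), "xyz" and "attitude" of the camera in the world. Camera axes: x right, y up, looking along -z (the intrinsics and any distortion apply to the point x, -y, -z); pixel columns grow to the right and rows downward; lengths in m; the calibration is good to about 2 mm. A picture is of the moment at which its call begins. There is no depth.
- ctrl.finish_job(): hands the job in; it is judged then, once.
The state is a dict: "t": time; "q": joint angles; "dq": joint speeds; "effort": joint torques, N m; "tool_pos": TCP position; "tool_rot": TCP orientation; "contact_force": force on the tool from outside, world axes, zero at the start; "wrist_torque": the same for the moment, N m; "opening": finger opening in m; "grip_force": force on a finger pad.
Only numpy, scipy, OpenCV 4.12 (cv2) and the standard library are available. Lean on these libraries where they do the work, as an engineer would, in place of code of your own. Each camera call takes 0.05 s, during which the arm holds its last target. There are 200 camera calls.

### The job

Slide the flanged stop sleeve, flange downward, over the upright pillar of the inspection stand and down until the pillar's sprung balls click into the groove inside the sleeve, then let go and leave it locked there at that height, not above it and not pushed on past it. Guide it down: do not drop it onto the pillar or ram it against the base, and leave the plain spacer tube, the multimeter, the torch and the screw tin undisturbed.

Things in the scene. Friction and masses are not known exactly. Their poses are not given: they have to be found in the camera images.
- stand: Inspection stand, fixed on the worktop: dark steel base plate 110 x 110 x 15 mm with an upright round steel pillar, 22 mm diameter, in its middle. A low collar round the pillar's foot ends 18 mm above the worktop. Origin at the centre of the plate's underside, on the worktop; z up along the pillar's axis.
- pillar_tip (a point): Centre of the pillar's tip, 120 mm above the worktop; the top 11 mm taper like a cone to 9 mm diameter. Two greased, sprung steel balls of 12 mm diameter stick out 3 mm from the pillar, diametrically across from each other in any direction, both at one height, which is set anew each time between 60 and 90 mm above the worktop and is not reported: they show only as two small bumps and by feel.
- sleeve: Stop sleeve, turned aluminium, standing loose on its flange on the worktop: flange 60 mm diameter, 10 mm thick, at the bottom; neck 42 mm diameter above it; 70 mm high in all; 0.19 to 0.30 kg. A 24 mm bore runs right through, its mouth bevelled. Origin at the centre of its underside, z up along the bore; its turn about z does not matter.
- groove (a point): Middle of the ring groove inside the sleeve's bore, 35 mm above the underside, 10 mm wide and 3.5 mm deep. The sleeve is locked when this is level with the balls; within about 2 mm of that height the balls draw the released sleeve home and hold its weight.
- neck (a point): Point on the sleeve's axis, 62 mm above its underside (8 mm below its top), at a good height for the finger pads: grasp the neck there from above, 42 mm wide.
- ball_a (a joint): How far one ball of the pillar is pressed into it, in m: 0 fully out, about 0.002 while the plain bore runs over it (at most 0.005), back to 0 when it sits in the groove.
- ball_b (a joint): The same for the other ball. Pushing the sleeve's lower lip over the balls takes about 4 to 14 N; then it slides on under a low, steady force of a few N for some 25 mm, is pulled down by 2 N or more as the balls snap into the groove (the click), and pushing on out of it takes about as much again.
- spacer: Plain aluminium spacer tube, 42 mm diameter, 48 mm high, 25 mm bore, without flange or groove; stands on the worktop near the sleeve (either may be on either side) and is to be left alone. Origin at the centre of its underside.
- multimeter: Hand multimeter, 129 x 69 x 38 mm, lying behind the work; leave alone. Origin at its underside.
- torch_near: Black pocket torch, 92 x 26 x 26 mm, lying behind the sleeve and tube; leave alone. Origin at its underside.
- screw_tin: Round screw tin, 51 mm diameter, 25 mm high, behind the stand; leave alone. Origin at its underside.

How it is judged:
On the way:
1. the sleeve is threaded on the pillar and its bore presses a ball in (horizontal distance between sleeve and stand below 0.004 m and z of sleeve in the frame of stand below 0.09 m and angle between sleeve's own z axis and vertical below 0.15 rad and value of joint any of ball_a, ball_b above 0.0012 m), for 0.1 s.
At the end, for the whole second after the job is handed in: The sleeve is upright (within 0.1 rad) on the pillar, its axis within 4 mm of the pillar's, its underside 22.5 to 57.5 mm above the worktop with the balls inside its length and both sprung out into its groove (each pressed in by less than 1.1 mm), at rest and released (horizontal distance between sleeve and stand below 0.004 m and z of sleeve in the frame of stand between 0.0225 and 0.0575 m and angle between sleeve's own z axis and vertical below 0.1 rad and value of joint each of ball_a, ball_b below 0.0011 m and linear speed of sleeve below 0.02 m/s and contact force between sleeve and the fingers below 0.1 N); the robot touches nothing.
It fails at once if the sleeve is dropped down the pillar (faster than 0.4 m/s) (horizontal distance between sleeve and stand below 0.006 m and z of sleeve in the frame of stand below 0.12 m and linear speed of sleeve above 0.4 m/s).
It fails at once if the sleeve is rammed against the stand (over 60 N) (contact force between sleeve and stand above 60 N).
It fails at once if the spacer tube, multimeter, torch or screw tin is moved (over 30 mm) (distance of any of spacer, multimeter, torch_near, screw_tin from where it was at the start of the episode above 0.03 m).
It also fails if it takes over 64 s, if anything falls off the work surface, if the arm or the gripper's body presses on something with over 40 N, if the wrist force passes 120 N, or if a joint passes its speed limit or range.

## Working session

There is one attempt and no reset: what is moved stays moved. The work goes in short steps, Python scripts to look and compute and a shell command to move; the robot and the scene stay as the last step left them, time stands still between calls to the robot, and variables do not carry over. Pictures are saved under pics/ and viewed, at most 10 in all, crops included, and the job is handed in when it is done.

```bash
mkdir -p pics
python3 - <<'E'
from station import ctrl
import cv2
for n in("scene","top"):
    d=ctrl.get_image(n); cv2.imwrite(f"pics/{n}0.png",d["image"][:,:,::-1]); print({k:v for k,v in d.items() if k!="image"})
print(ctrl.get_obs())
E
```

```text
{'fovy': 49.41586308956459, 'cx': 320.80394017195033, 'cy': 244.29198353199595, 'xyz': array([ 0.07616396, -0.36022992,  0.8797132 ]), 'attitude': array([ 0.68240044, -0.3028676 , -0.81037518])}
{'fovy': 43.68720524820878, 'cx': 316.00411140754045, 'cy': 233.5910566464221, 'xyz': array([0.4109834 , 0.08173141, 1.36304227]), 'attitude': array([ 0.10721436, -0.1165706 , -1.57850719])}
{'t': 0.1, 'q': array([ 1.11100161e+00,  5.32969054e-02,  1.61417521e+00, -2.62588539e-06,
        1.47601808e+00, -1.18967001e-01]), 'dq': array([ 0.00091484, -0.00232395, -0.00194187, -0.00010673,  0.00014601,
       -0.0011718 ]), 'effort': array([ 2.31330077e-04, -3.94896019e+01, -3.71366465e+01, -4.25569681e-05,
        3.83767619e-03,  2.36278095e-05]), 'tool_pos': array([0.20864027, 0.58853539, 0.23017115]), 'tool_rot': array([-5.32691399e-01, -3.09555325e+00,  2.85739873e-03]), 'contact_force': array([ 0.83300909, -0.42494132, -0.33224777]), 'wrist_torque': array([-0.00659563,  0.02631742, -0.04509332]), 'grip_force': 0.0, 'opening': 0.08539758973501291}
```

View pics/scene0.png

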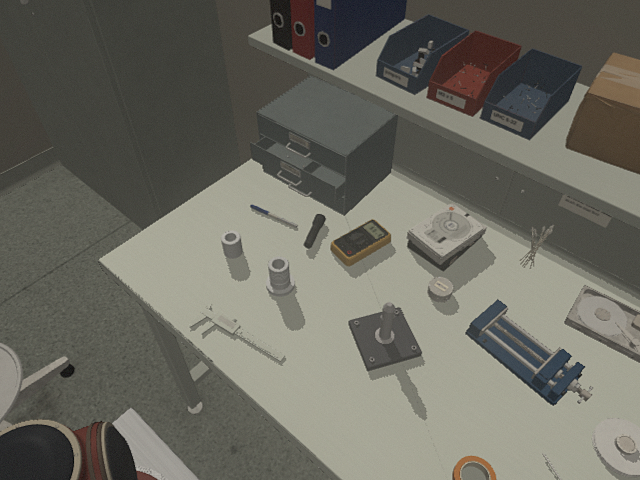

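View pics/top0.png

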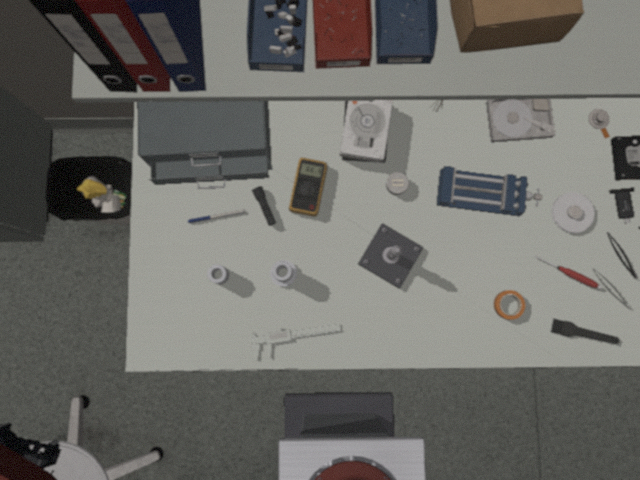

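The scene view shows the flanged sleeve at about (280,275), the spacer at (232,243) and the pillar tip at (389,308). In the top view they are at (285,273), (219,274) and (392,254). I'll enlarge these for a precise read.

```bash
cat > h.py <<'E'
import numpy as np, cv2
from scipy.spatial.transform import Rotation as R
from station import ctrl
def cal(d):
    return 240/np.tan(np.radians(d["fovy"]/2)), R.from_rotvec(d["attitude"]).as_matrix(), np.array(d["xyz"]), d["cx"], d["cy"]
def proj(d,p):
    f,M,c,cx,cy=cal(d); v=M.T@(np.array(p)-c); return np.array([cx+f*v[0]/-v[2], cy-f*v[1]/-v[2]])
def ray(d,u,v,z):
    f,M,c,cx,cy=cal(d); r=M@np.array([(u-cx)/f,-(v-cy)/f,-1]); return c+r*(z-c[2])/r[2]
E
python3 - <<'E'
from h import *
out=[]
for n,cs in(("scene",[(280,276),(386,328)]),("top",[(285,273),(391,255)])):
    d=ctrl.get_image(n); im=d["image"][:,:,::-1]
    print(n,"tcp",proj(d,ctrl.get_obs()["tool_pos"]),"base",proj(d,[0,0,0]))
    out.append(np.hstack([cv2.resize(im[y-28:y+28,x-38:x+38],None,fx=5,fy=5,interpolation=cv2.INTER_CUBIC) for x,y in cs]))
    for z,u,v in([(0.07,279,264),(.12,389,307),(.048,232,236)] if n=="scene" else [(.07,285,268),(.12,392,254),(.048,219,271)]): print(ray(d,u,v,z))
cv2.imwrite("pics/crop1.png",np.vstack(out))
E
```

```text
scene tcp [-12.59234585 184.11881945] base [109.10928726 544.38319135]
[0.51658579 0.14574143 0.07      ]
[ 0.54714065 -0.09952035  0.12      ]
[0.5174143  0.29094861 0.048     ]
top tcp [ 35.29587038 434.79909707] base [352.71531006 511.41088254]
[0.52166139 0.14090034 0.07      ]
[ 0.54432102 -0.08490321  0.12      ]
[0.51846999 0.28691104 0.048     ]
```

View pics/crop1.png

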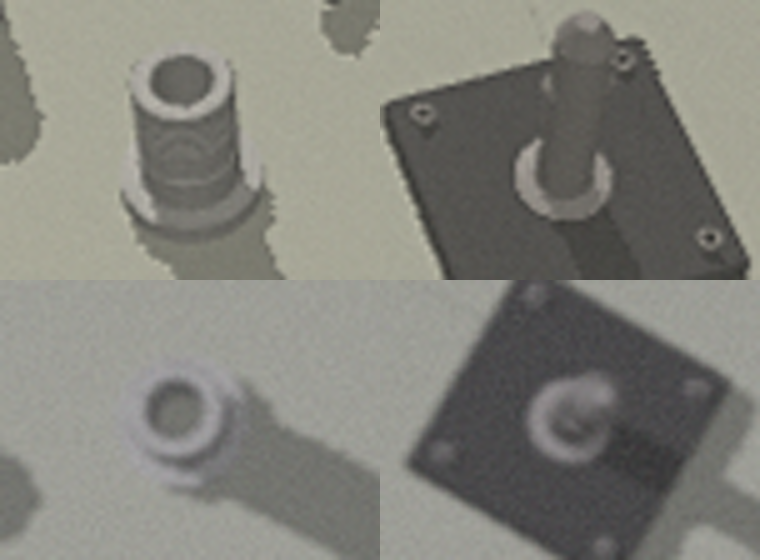

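Run:
```python
from h import *
P={"scene":[("sl",.07,278.1,264.4),("flange",.01,280.2,284),("tip",.12,389.2,304.8),("collar",.018,384.3,335.6)],"top":[("sl",.07,282.2,270.2),("tip",.12,396,247.6),("collar",.018,391,254.8)]}
for n in P:
    d=ctrl.get_image(n)
    for k,z,u,v in P[n]: print(n,k,ray(d,u,v,z).round(4))
M=R.from_rotvec(ctrl.get_obs()["tool_rot"]).as_matrix();print(M.round(3), ctrl.get_obs()["tool_pos"])
t=ctrl.get_obs()["tool_pos"]
print(M.T@(np.array([.5185,.147,.231])-t), M.T@(np.array([1,0,0])),)
```

```text
scene sl [0.5147 0.1464 0.07  ]
scene flange [0.5123 0.1434 0.01  ]
scene tip [ 0.5512 -0.097   0.12  ]
scene collar [ 0.5513 -0.0972  0.018 ]
top sl [0.517 0.147 0.07 ]
top tip [ 0.5577 -0.0937  0.12  ]
top collar [ 0.5535 -0.0963  0.018 ]
[[-0.942  0.334 -0.   ]
 [ 0.334  0.942 -0.001]
 [ 0.    -0.001 -1.   ]] [0.20881497 0.58885453 0.23087972]
[-4.39550496e-01 -3.12946667e-01  7.11104590e-05] [-9.42498013e-01  3.34211640e-01 -2.72719816e-04]
```

Sleeve at about (0.516, 0.147), pillar at about (0.552, -0.097). I'm going above the sleeve and turning the tool square to the world.

```bash
python3 -m handwheel '[{"gripper":-1,"offset":[-55,-39,0],"rotation":[0,0,-0.1]},{"gripper":-1,"offset":[-105,-75,0],"rotation":[0,0,-0.2]},{"gripper":-1,"offset":[-155,-110,0],"rotation":[0,0,-0.3]},{"gripper":-1,"offset":[-205,-146,0],"rotation":[0,0,-0.341]},{"gripper":-1,"offset":[-255,-181,0],"rotation":[0,0,-0.341]},{"gripper":-1,"offset":[-300,-214,0],"rotation":[0,0,-0.341]},{"gripper":-1,"offset":[-345,-246,0],"rotation":[0,0,-0.341]},{"gripper":-1,"offset":[-380,-270,0],"rotation":[0,0,-0.341]}]' 60
python3 - <<'E'
from h import *
o=ctrl.get_obs();M=R.from_rotvec(o["tool_rot"]).as_matrix();print(M.round(4),o["tool_pos"])
print(M.T@(np.array([.5158,.1467,.12])-o["tool_pos"])*1000)
E
```

```text
t: 1.3
tool_pos: [0.4778, 0.2056, 0.2315]
tool_rot: [0.002, 3.141, 0.0]
contact_force: [-0.5, 0.4, 0.1]
opening: 0.085
grip_force: 0.0
[[-1.0e+00  1.2e-03  6.0e-04]
 [ 1.2e-03  1.0e+00  1.0e-04]
 [-6.0e-04  1.0e-04 -1.0e+00]] [0.47776778 0.20560319 0.23149941]
[-38.0326207  -58.86701273 111.51838078]
```

```bash
python3 -m handwheel '[{"gripper":-1,"offset":[-20,-30,0],"rotation":[0,0,0]},{"gripper":-1,"offset":[-38,-59,0],"rotation":[0,0,0]},{"gripper":-1,"offset":[-38,-59,30],"rotation":[0,0,0]},{"gripper":-1,"offset":[-38,-59,60],"rotation":[0,0,0]},{"gripper":-1,"offset":[-38,-59,90],"rotation":[0,0,0]},{"gripper":-1,"offset":[-38,-59,111],"rotation":[0,0,0]},{"gripper":-1,"offset":[-38,-59,111],"rotation":[0,0,0]},{"gripper":-1,"offset":[-38,-59,111],"rotation":[0,0,0]}]'
python3 - <<'E'
from h import *
out=[]
for n,(x,y) in(("scene",(280,260)),("top",(290,265))):
    d=ctrl.get_image(n); im=d["image"][:,:,::-1]
    print(n,proj(d,ctrl.get_obs()["tool_pos"]))
    out.append(cv2.resize(im[y-60:y+60,x-50:x+50],None,fx=4,fy=4,interpolation=cv2.INTER_CUBIC))
cv2.imwrite("pics/c2.png",np.hstack(out))
E
```

```text
t: 2.3
tool_pos: [0.5154, 0.1487, 0.1214]
tool_rot: [-0.0, 3.14, 0.0]
contact_force: [0.1, 0.5, -0.1]
opening: 0.0856
grip_force: 0.0
scene [275.87058668 246.46522759]
top [280.07926881 268.72082833]
```

View pics/c2.png

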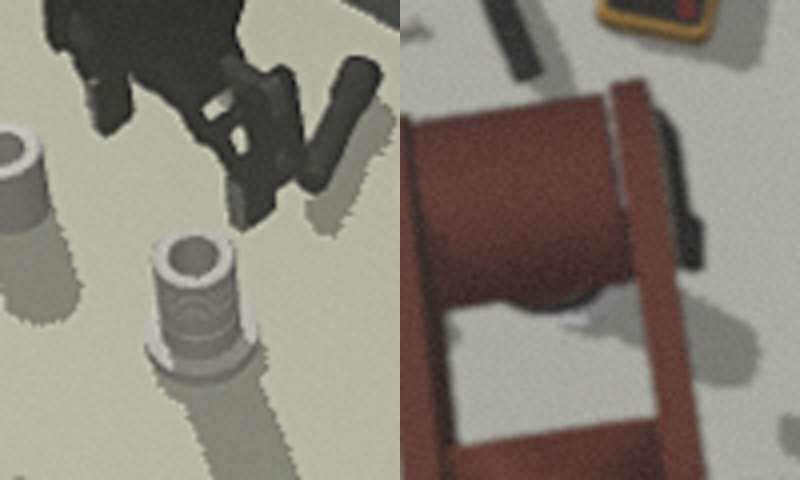

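The fingertips straddle the sleeve: the midpoint at about (275,245) matches the projected TCP. Next I descend and grasp.

```bash
python3 -m handwheel '[{"gripper":-1,"offset":[0,-2,15],"rotation":[0,0,0]},{"gripper":-1,"offset":[0,-2,30],"rotation":[0,0,0]},{"gripper":-1,"offset":[0,-2,45],"rotation":[0,0,0]},{"gripper":-1,"offset":[0,-2,60],"rotation":[0,0,0]},{"gripper":-1,"offset":[0,-2,72],"rotation":[0,0,0]},{"gripper":-1,"offset":[0,-2,81],"rotation":[0,0,0]},{"gripper":-1,"offset":[0,-2,81],"rotation":[0,0,0]},{"gripper":-1,"offset":[0,-2,81],"rotation":[0,0,0]}]'
python3 -m handwheel '[{"gripper":-0.3,"offset":[0,0,0],"rotation":[0,0,0]},{"gripper":0,"offset":[0,0,0],"rotation":[0,0,0]},{"gripper":0.2,"offset":[0,0,0],"rotation":[0,0,0]},{"gripper":0.5,"offset":[0,0,0],"rotation":[0,0,0]},{"gripper":1,"offset":[0,0,0],"rotation":[0,0,0]},{"gripper":1,"offset":[0,0,0],"rotation":[0,0,0]},{"gripper":1,"offset":[0,0,0],"rotation":[0,0,0]},{"gripper":1,"offset":[0,0,0],"rotation":[0,0,0]}]' 60
```

```text
t: 3.4
tool_pos: [0.5153, 0.1466, 0.0398]
tool_rot: [-0.0, 3.141, 0.0]
contact_force: [1.3, -0.2, 0.7]
opening: 0.0857
grip_force: 0.0
t: 4.4
tool_pos: [0.5153, 0.1466, 0.04]
tool_rot: [-0.0, 3.141, 0.0]
contact_force: [-0.9, -0.0, 6.1]
opening: 0.0409
grip_force: 60.5
```

```bash
python3 -m handwheel '[{"gripper":1,"offset":[0,0,-15],"rotation":[0,0,0]},{"gripper":1,"offset":[0,0,-40],"rotation":[0,0,0]},{"gripper":1,"offset":[0,0,-70],"rotation":[0,0,0]},{"gripper":1,"offset":[0,0,-100],"rotation":[0,0,0]},{"gripper":1,"offset":[0,0,-125],"rotation":[0,0,0]},{"gripper":1,"offset":[0,0,-145],"rotation":[0,0,0]},{"gripper":1,"offset":[0,0,-145],"rotation":[0,0,0]},{"gripper":1,"offset":[0,0,-145],"rotation":[0,0,0]}]'
python3 -m handwheel '[{"gripper":1,"offset":[-8,-40,0],"rotation":[0,0,0]},{"gripper":1,"offset":[-15,-85,0],"rotation":[0,0,0]},{"gripper":1,"offset":[-22,-130,0],"rotation":[0,0,0]},{"gripper":1,"offset":[-28,-175,0],"rotation":[0,0,0]},{"gripper":1,"offset":[-34,-215,0],"rotation":[0,0,0]},{"gripper":1,"offset":[-37,-243,0],"rotation":[0,0,0]},{"gripper":1,"offset":[-37,-243,0],"rotation":[0,0,0]},{"gripper":1,"offset":[-37,-243,0],"rotation":[0,0,0]}]'
python3 - <<'E'
from h import *
out=[]
for n,(x,y) in(("scene",(390,285)),("top",(392,250))):
    d=ctrl.get_image(n); im=d["image"][:,:,::-1]
    t=ctrl.get_obs()["tool_pos"]; print(n,t,proj(d,t+[0,0,-.04]),proj(d,t+[0,0,.03]))
    out.append(cv2.resize(im[y-60:y+60,x-50:x+50],None,fx=4,fy=4,interpolation=cv2.INTER_CUBIC))
cv2.imwrite("pics/c3.png",np.hstack(out))
E
```

```text
t: 5.4
tool_pos: [0.514, 0.1465, 0.183]
tool_rot: [0.0, -3.139, 0.0]
contact_force: [-0.3, -0.5, -2.4]
opening: 0.0408
grip_force: 61.0
t: 6.4
tool_pos: [0.5512, -0.0958, 0.1829]
tool_rot: [0.0, -3.139, -0.002]
contact_force: [0.7, 0.6, -3.1]
opening: 0.041
grip_force: 61.5
scene [ 0.55128637 -0.09552357  0.18322455] [389.82030112 296.55969921] [393.87946374 271.31425307]
top [ 0.55146484 -0.09539867  0.18355923] [398.51285592 249.24179841] [403.63304949 245.04861026]
```

View pics/c3.png

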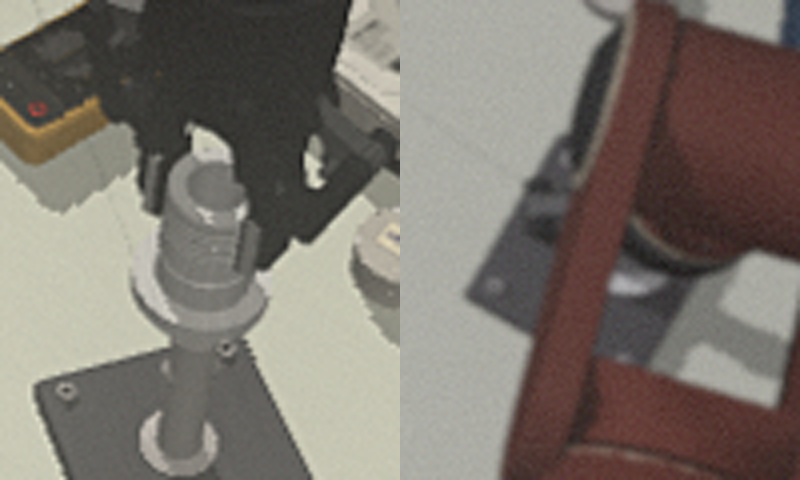

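The scene view shows the flange centred at about (390,296), as predicted for the sleeve underside, and the pillar is below it. I'll correct by about 1 mm and lower over the cone.

```bash
python3 -m handwheel '[{"gripper":1,"offset":[-1,-1,5],"rotation":[0,0,0]},{"gripper":1,"offset":[-1,-1,12],"rotation":[0,0,0]},{"gripper":1,"offset":[-1,-1,18],"rotation":[0,0,0]},{"gripper":1,"offset":[-1,-1,22],"rotation":[0,0,0]},{"gripper":1,"offset":[-1,-1,25],"rotation":[0,0,0]},{"gripper":1,"offset":[-1,-1,28],"rotation":[0,0,0]},{"gripper":1,"offset":[-1,-1,28],"rotation":[0,0,0]},{"gripper":1,"offset":[-1,-1,28],"rotation":[0,0,0]}]'
python3 -m handwheel '[{"gripper":1,"offset":[0,0,1],"rotation":[0,0,0]},{"gripper":1,"offset":[0,0,2],"rotation":[0,0,0]},{"gripper":1,"offset":[0,0,3],"rotation":[0,0,0]},{"gripper":1,"offset":[0,0,4],"rotation":[0,0,0]},{"gripper":1,"offset":[0,0,5],"rotation":[0,0,0]},{"gripper":1,"offset":[0,0,6],"rotation":[0,0,0]},{"gripper":1,"offset":[0,0,6],"rotation":[0,0,0]},{"gripper":1,"offset":[0,0,6],"rotation":[0,0,0]}]'
```

```text
t: 7.5
tool_pos: [0.553, -0.0975, 0.1565]
tool_rot: [-0.0, 3.141, -0.0]
contact_force: [-1.1, -0.2, -1.9]
opening: 0.0408
grip_force: 61.4
t: 8.5
tool_pos: [0.5529, -0.0974, 0.1503]
tool_rot: [-0.0, 3.142, -0.0]
contact_force: [1.0, -0.3, -2.5]
opening: 0.041
grip_force: 61.4
```

```bash
python3 -m handwheel '[{"gripper":1,"offset":[0,0,1],"rotation":[0,0,0]},{"gripper":1,"offset":[0,0,2],"rotation":[0,0,0]},{"gripper":1,"offset":[0,0,3],"rotation":[0,0,0]},{"gripper":1,"offset":[0,0,4],"rotation":[0,0,0]},{"gripper":1,"offset":[0,0,5],"rotation":[0,0,0]},{"gripper":1,"offset":[0,0,6],"rotation":[0,0,0]},{"gripper":1,"offset":[0,0,7],"rotation":[0,0,0]},{"gripper":1,"offset":[0,0,7],"rotation":[0,0,0]}]'
```

```text
t: 9.5
tool_pos: [0.5528, -0.0974, 0.1432]
tool_rot: [0.0, -3.141, -0.0]
contact_force: [0.3, 0.9, -2.6]
opening: 0.041
grip_force: 61.4
```

```bash
python3 -m handwheel '[{"gripper":1,"offset":[0,0,1],"rotation":[0,0,0]},{"gripper":1,"offset":[0,0,2],"rotation":[0,0,0]},{"gripper":1,"offset":[0,0,3],"rotation":[0,0,0]},{"gripper":1,"offset":[0,0,4],"rotation":[0,0,0]},{"gripper":1,"offset":[0,0,5],"rotation":[0,0,0]},{"gripper":1,"offset":[0,0,6],"rotation":[0,0,0]},{"gripper":1,"offset":[0,0,6],"rotation":[0,0,0]},{"gripper":1,"offset":[0,0,6],"rotation":[0,0,0]}]'
python3 - <<'E'
from h import *
from scipy.optimize import least_squares
d=ctrl.get_image("scene"); c=cal(d)[2]
P=np.array([.552,-.097])
# bump silhouette at az a; most-protruding point, radius 14
for a in np.radians(np.arange(0,360,20)):
    dr=np.array([np.cos(a),np.sin(a)])
    r=least_squares(lambda z:proj(d,[*(P+.0125*dr),z[0]])[1]-316.3,[.07]).x[0]
    u=proj(d,[*(P+.0125*dr),r])[0]; print(int(np.degrees(a)),round(r,4),round(u,1))
E
```

```text
t: 10.5
tool_pos: [0.5529, -0.0974, 0.1373]
tool_rot: [-0.0, 3.142, -0.0]
contact_force: [0.1, -0.3, -1.8]
opening: 0.041
grip_force: 61.4
0 0.0687 390.9
20 0.0654 388.6
40 0.0641 386.2
59 0.0651 384.0
80 0.0682 382.2
100 0.0731 381.0
119 0.0792 380.6
140 0.0857 381.0
160 0.0918 382.2
180 0.0969 384.1
200 0.1003 386.4
220 0.1016 389.0
239 0.1006 391.3
260 0.0975 393.1
280 0.0926 394.3
300 0.0865 394.6
320 0.08 394.1
340 0.0738 392.8
```

```bash
for i in 1; do python3 -m handwheel '[{"gripper":1,"offset":[0,0,1],"rotation":[0,0,0]},{"gripper":1,"offset":[0,0,2],"rotation":[0,0,0]},{"gripper":1,"offset":[0,0,3],"rotation":[0,0,0]},{"gripper":1,"offset":[0,0,4],"rotation":[0,0,0]},{"gripper":1,"offset":[0,0,4],"rotation":[0,0,0]},{"gripper":1,"offset":[0,0,4],"rotation":[0,0,0]},{"gripper":1,"offset":[0,0,4],"rotation":[0,0,0]},{"gripper":1,"offset":[0,0,4],"rotation":[0,0,0]}]'; done
python3 -m handwheel '[{"gripper":1,"offset":[0,0,0.5],"rotation":[0,0,0]},{"gripper":1,"offset":[0,0,1],"rotation":[0,0,0]},{"gripper":1,"offset":[0,0,1.5],"rotation":[0,0,0]},{"gripper":1,"offset":[0,0,2],"rotation":[0,0,0]},{"gripper":1,"offset":[0,0,2.5],"rotation":[0,0,0]},{"gripper":1,"offset":[0,0,3],"rotation":[0,0,0]},{"gripper":1,"offset":[0,0,3],"rotation":[0,0,0]},{"gripper":1,"offset":[0,0,3],"rotation":[0,0,0]}]'
python3 -m handwheel '[{"gripper":1,"offset":[0,0,0.5],"rotation":[0,0,0]},{"gripper":1,"offset":[0,0,1],"rotation":[0,0,0]},{"gripper":1,"offset":[0,0,1.5],"rotation":[0,0,0]},{"gripper":1,"offset":[0,0,2],"rotation":[0,0,0]},{"gripper":1,"offset":[0,0,2.5],"rotation":[0,0,0]},{"gripper":1,"offset":[0,0,3],"rotation":[0,0,0]},{"gripper":1,"offset":[0,0,3],"rotation":[0,0,0]},{"gripper":1,"offset":[0,0,3],"rotation":[0,0,0]}]'
```

```text
t: 11.55
tool_pos: [0.5529, -0.0974, 0.1334]
tool_rot: [-0.0, 3.142, -0.0]
contact_force: [-0.4, 0.1, -1.5]
opening: 0.041
grip_force: 61.4
t: 12.55
tool_pos: [0.5529, -0.0974, 0.1303]
tool_rot: [-0.0, 3.142, -0.0]
contact_force: [-0.4, 0.6, -1.9]
opening: 0.0411
grip_force: 61.4
t: 13.55
tool_pos: [0.5529, -0.0974, 0.1273]
tool_rot: [-0.0, 3.141, -0.0]
contact_force: [-0.1, -0.4, -3.0]
opening: 0.041
grip_force: 61.4
```

```bash
python3 -m handwheel '[{"gripper":1,"offset":[0,0,0.5],"rotation":[0,0,0]},{"gripper":1,"offset":[0,0,1],"rotation":[0,0,0]},{"gripper":1,"offset":[0,0,1.5],"rotation":[0,0,0]},{"gripper":1,"offset":[0,0,2],"rotation":[0,0,0]},{"gripper":1,"offset":[0,0,2.5],"rotation":[0,0,0]},{"gripper":1,"offset":[0,0,3],"rotation":[0,0,0]},{"gripper":1,"offset":[0,0,3],"rotation":[0,0,0]},{"gripper":1,"offset":[0,0,3],"rotation":[0,0,0]}]'
python3 -m handwheel '[{"gripper":1,"offset":[0,0,0.5],"rotation":[0,0,0]},{"gripper":1,"offset":[0,0,1],"rotation":[0,0,0]},{"gripper":1,"offset":[0,0,1.5],"rotation":[0,0,0]},{"gripper":1,"offset":[0,0,2],"rotation":[0,0,0]},{"gripper":1,"offset":[0,0,2.5],"rotation":[0,0,0]},{"gripper":1,"offset":[0,0,3],"rotation":[0,0,0]},{"gripper":1,"offset":[0,0,3],"rotation":[0,0,0]},{"gripper":1,"offset":[0,0,3],"rotation":[0,0,0]}]'
python3 -m handwheel '[{"gripper":1,"offset":[0,0,0.5],"rotation":[0,0,0]},{"gripper":1,"offset":[0,0,1],"rotation":[0,0,0]},{"gripper":1,"offset":[0,0,1.5],"rotation":[0,0,0]},{"gripper":1,"offset":[0,0,2],"rotation":[0,0,0]},{"gripper":1,"offset":[0,0,2.5],"rotation":[0,0,0]},{"gripper":1,"offset":[0,0,3],"rotation":[0,0,0]},{"gripper":1,"offset":[0,0,3],"rotation":[0,0,0]},{"gripper":1,"offset":[0,0,3],"rotation":[0,0,0]}]'
```

```text
t: 14.55
tool_pos: [0.5528, -0.0974, 0.1243]
tool_rot: [0.0, -3.142, -0.0]
contact_force: [-0.5, -0.7, -2.5]
opening: 0.0409
grip_force: 61.4
t: 15.55
tool_pos: [0.5529, -0.0974, 0.1213]
tool_rot: [-0.0, 3.142, 0.0]
contact_force: [-0.4, 0.2, -2.1]
opening: 0.0413
grip_force: 61.4
t: 16.55
tool_pos: [0.5528, -0.0973, 0.1184]
tool_rot: [0.0, -3.141, -0.001]
contact_force: [-1.5, 1.4, 0.6]
opening: 0.0406
grip_force: 61.8
```

```bash
python3 -m handwheel '[{"gripper":1,"offset":[0,0,0.5],"rotation":[0,0,0]},{"gripper":1,"offset":[0,0,1],"rotation":[0,0,0]},{"gripper":1,"offset":[0,0,1.5],"rotation":[0,0,0]},{"gripper":1,"offset":[0,0,1.5],"rotation":[0,0,0]},{"gripper":1,"offset":[0,0,1.5],"rotation":[0,0,0]},{"gripper":1,"offset":[0,0,1.5],"rotation":[0,0,0]},{"gripper":1,"offset":[0,0,1.5],"rotation":[0,0,0]},{"gripper":1,"offset":[0,0,1.5],"rotation":[0,0,0]}]'
python3 -m handwheel '[{"gripper":1,"offset":[0,0,0.5],"rotation":[0,0,0]},{"gripper":1,"offset":[0,0,1],"rotation":[0,0,0]},{"gripper":1,"offset":[0,0,1.5],"rotation":[0,0,0]},{"gripper":1,"offset":[0,0,1.5],"rotation":[0,0,0]},{"gripper":1,"offset":[0,0,1.5],"rotation":[0,0,0]},{"gripper":1,"offset":[0,0,1.5],"rotation":[0,0,0]},{"gripper":1,"offset":[0,0,1.5],"rotation":[0,0,0]},{"gripper":1,"offset":[0,0,1.5],"rotation":[0,0,0]}]'
```

```text
t: 17.55
tool_pos: [0.5532, -0.0974, 0.1177]
tool_rot: [-0.0, 3.141, 0.0]
contact_force: [-3.1, 2.5, 3.9]
opening: 0.041
grip_force: 62.3
t: 18.55
tool_pos: [0.5534, -0.0974, 0.1169]
tool_rot: [-0.001, 3.14, 0.0]
contact_force: [-3.9, 3.6, 7.2]
opening: 0.0408
grip_force: 62.6
```

```bash
python3 -m handwheel '[{"gripper":1,"offset":[0,0,0.5],"rotation":[0,0,0]},{"gripper":1,"offset":[0,0,1],"rotation":[0,0,0]},{"gripper":1,"offset":[0,0,1.5],"rotation":[0,0,0]},{"gripper":1,"offset":[0,0,2],"rotation":[0,0,0]},{"gripper":1,"offset":[0,0,2],"rotation":[0,0,0]},{"gripper":1,"offset":[0,0,2],"rotation":[0,0,0]},{"gripper":1,"offset":[0,0,2],"rotation":[0,0,0]},{"gripper":1,"offset":[0,0,2],"rotation":[0,0,0]}]'
python3 -m handwheel '[{"gripper":1,"offset":[0,0,0.5],"rotation":[0,0,0]},{"gripper":1,"offset":[0,0,1],"rotation":[0,0,0]},{"gripper":1,"offset":[0,0,1.5],"rotation":[0,0,0]},{"gripper":1,"offset":[0,0,2],"rotation":[0,0,0]},{"gripper":1,"offset":[0,0,2],"rotation":[0,0,0]},{"gripper":1,"offset":[0,0,2],"rotation":[0,0,0]},{"gripper":1,"offset":[0,0,2],"rotation":[0,0,0]},{"gripper":1,"offset":[0,0,2],"rotation":[0,0,0]}]'
```

```text
t: 19.55
tool_pos: [0.553, -0.0974, 0.1131]
tool_rot: [-0.0, 3.141, 0.0]
contact_force: [-0.0, 2.1, 1.8]
opening: 0.0408
grip_force: 61.9
t: 20.55
tool_pos: [0.5528, -0.0975, 0.1111]
tool_rot: [0.0, -3.141, 0.0]
contact_force: [-0.9, 1.0, 0.0]
opening: 0.0411
grip_force: 61.8
```

The balls went in at TCP z of about 0.115, so the lock should come at about 0.081. I'll slide most of the way.

```bash
python3 -m handwheel '[{"gripper":1,"offset":[0,0,2],"rotation":[0,0,0]},{"gripper":1,"offset":[0,0,4],"rotation":[0,0,0]},{"gripper":1,"offset":[0,0,6],"rotation":[0,0,0]},{"gripper":1,"offset":[0,0,8],"rotation":[0,0,0]},{"gripper":1,"offset":[0,0,10],"rotation":[0,0,0]},{"gripper":1,"offset":[0,0,10],"rotation":[0,0,0]},{"gripper":1,"offset":[0,0,10],"rotation":[0,0,0]},{"gripper":1,"offset":[0,0,10],"rotation":[0,0,0]}]'
python3 -m handwheel '[{"gripper":1,"offset":[0,0,2],"rotation":[0,0,0]},{"gripper":1,"offset":[0,0,4],"rotation":[0,0,0]},{"gripper":1,"offset":[0,0,6],"rotation":[0,0,0]},{"gripper":1,"offset":[0,0,8],"rotation":[0,0,0]},{"gripper":1,"offset":[0,0,10],"rotation":[0,0,0]},{"gripper":1,"offset":[0,0,10],"rotation":[0,0,0]},{"gripper":1,"offset":[0,0,10],"rotation":[0,0,0]},{"gripper":1,"offset":[0,0,10],"rotation":[0,0,0]}]'
python3 -m handwheel '[{"gripper":1,"offset":[0,0,0.5],"rotation":[0,0,0]},{"gripper":1,"offset":[0,0,1],"rotation":[0,0,0]},{"gripper":1,"offset":[0,0,1.5],"rotation":[0,0,0]},{"gripper":1,"offset":[0,0,2],"rotation":[0,0,0]},{"gripper":1,"offset":[0,0,2],"rotation":[0,0,0]},{"gripper":1,"offset":[0,0,2],"rotation":[0,0,0]},{"gripper":1,"offset":[0,0,2],"rotation":[0,0,0]},{"gripper":1,"offset":[0,0,2],"rotation":[0,0,0]}]'
```

```text
t: 21.55
tool_pos: [0.5525, -0.0972, 0.1005]
tool_rot: [0.0, -3.141, -0.001]
contact_force: [1.6, 2.7, -3.4]
opening: 0.0413
grip_force: 61.5
t: 22.55
tool_pos: [0.5528, -0.0972, 0.0911]
tool_rot: [0.0, -3.141, -0.001]
contact_force: [-0.9, 4.6, -0.3]
opening: 0.0411
grip_force: 61.7
t: 23.55
tool_pos: [0.5528, -0.0972, 0.0895]
tool_rot: [0.0, -3.141, -0.001]
contact_force: [-0.6, 6.3, 2.1]
opening: 0.0412
grip_force: 61.9
```

```bash
python3 -m handwheel '[{"gripper":1,"offset":[0,0.5,0.5],"rotation":[0,0,0]},{"gripper":1,"offset":[0,0.5,1],"rotation":[0,0,0]},{"gripper":1,"offset":[0,0.5,1.5],"rotation":[0,0,0]},{"gripper":1,"offset":[0,0.5,1.5],"rotation":[0,0,0]},{"gripper":1,"offset":[0,0.5,1.5],"rotation":[0,0,0]},{"gripper":1,"offset":[0,0.5,1.5],"rotation":[0,0,0]},{"gripper":1,"offset":[0,0.5,1.5],"rotation":[0,0,0]},{"gripper":1,"offset":[0,0.5,1.5],"rotation":[0,0,0]}]'
python3 -m handwheel '[{"gripper":1,"offset":[0,0,0.5],"rotation":[0,0,0]},{"gripper":1,"offset":[0,0,1],"rotation":[0,0,0]},{"gripper":1,"offset":[0,0,1.5],"rotation":[0,0,0]},{"gripper":1,"offset":[0,0,1.5],"rotation":[0,0,0]},{"gripper":1,"offset":[0,0,1.5],"rotation":[0,0,0]},{"gripper":1,"offset":[0,0,1.5],"rotation":[0,0,0]},{"gripper":1,"offset":[0,0,1.5],"rotation":[0,0,0]},{"gripper":1,"offset":[0,0,1.5],"rotation":[0,0,0]}]'
```

```text
t: 24.55
tool_pos: [0.5523, -0.0969, 0.0871]
tool_rot: [0.0, -3.14, -0.0]
contact_force: [-0.4, 1.8, -8.6]
opening: 0.0409
grip_force: 61.5
t: 25.55
tool_pos: [0.5528, -0.0969, 0.0862]
tool_rot: [0.0, -3.141, -0.0]
contact_force: [-1.5, 2.0, -4.6]
opening: 0.0407
grip_force: 61.7
```

Click pull felt (-8.6 N). I'm easing on until the force goes neutral.

```bash
python3 -m handwheel '[{"gripper":1,"offset":[0,0,0.5],"rotation":[0,0,0]},{"gripper":1,"offset":[0,0,1],"rotation":[0,0,0]},{"gripper":1,"offset":[0,0,1],"rotation":[0,0,0]},{"gripper":1,"offset":[0,0,1],"rotation":[0,0,0]},{"gripper":1,"offset":[0,0,1],"rotation":[0,0,0]},{"gripper":1,"offset":[0,0,1],"rotation":[0,0,0]},{"gripper":1,"offset":[0,0,1],"rotation":[0,0,0]},{"gripper":1,"offset":[0,0,1],"rotation":[0,0,0]}]'
python3 -m handwheel '[{"gripper":1,"offset":[0,0,0.5],"rotation":[0,0,0]},{"gripper":1,"offset":[0,0,1],"rotation":[0,0,0]},{"gripper":1,"offset":[0,0,1],"rotation":[0,0,0]},{"gripper":1,"offset":[0,0,1],"rotation":[0,0,0]},{"gripper":1,"offset":[0,0,1],"rotation":[0,0,0]},{"gripper":1,"offset":[0,0,1],"rotation":[0,0,0]},{"gripper":1,"offset":[0,0,1],"rotation":[0,0,0]},{"gripper":1,"offset":[0,0,1],"rotation":[0,0,0]}]'
```

```text
t: 26.55
tool_pos: [0.5527, -0.0969, 0.0852]
tool_rot: [0.0, -3.141, -0.0]
contact_force: [-2.7, 2.9, -5.7]
opening: 0.0409
grip_force: 61.7
t: 27.55
tool_pos: [0.5531, -0.0969, 0.0845]
tool_rot: [-0.0, 3.141, -0.0]
contact_force: [-1.8, 3.5, -2.9]
opening: 0.0407
grip_force: 61.9
```

```bash
python3 -m handwheel '[{"gripper":1,"offset":[0,0,0.4],"rotation":[0,0,0]},{"gripper":1,"offset":[0,0,0.8],"rotation":[0,0,0]},{"gripper":1,"offset":[0,0,0.8],"rotation":[0,0,0]},{"gripper":1,"offset":[0,0,0.8],"rotation":[0,0,0]},{"gripper":1,"offset":[0,0,0.8],"rotation":[0,0,0]},{"gripper":1,"offset":[0,0,0.8],"rotation":[0,0,0]},{"gripper":1,"offset":[0,0,0.8],"rotation":[0,0,0]},{"gripper":1,"offset":[0,0,0.8],"rotation":[0,0,0]}]'
```

```text
t: 28.55
tool_pos: [0.553, -0.097, 0.0836]
tool_rot: [-0.0, 3.141, -0.0]
contact_force: [-0.1, 3.7, -1.3]
opening: 0.0413
grip_force: 62.0
```

Neutral at TCP z 0.0836, which matches the geometry. Releasing now: ease the grip, then open slowly.

```bash
python3 -m handwheel '[{"gripper":1,"offset":[0,0,0],"rotation":[0,0,0]},{"gripper":1,"offset":[0,0,0],"rotation":[0,0,0]},{"gripper":0,"offset":[0,0,0],"rotation":[0,0,0]},{"gripper":-0.2,"offset":[0,0,0],"rotation":[0,0,0]},{"gripper":-0.5,"offset":[0,0,0],"rotation":[0,0,0]},{"gripper":-1,"offset":[0,0,0],"rotation":[0,0,0]},{"gripper":-1,"offset":[0,0,0],"rotation":[0,0,0]},{"gripper":-1,"offset":[0,0,0],"rotation":[0,0,0]}]' 20
python3 - <<'E'
from h import *
d=ctrl.get_image("scene"); im=d["image"][:,:,::-1]; x,y=388,310
for z in(.0432,.1132): print(z,proj(d,[.552,-.097,z]))
cv2.imwrite("pics/c4.png",cv2.resize(im[y-50:y+50,x-60:x+60],None,fx=6,fy=6,interpolation=cv2.INTER_CUBIC))
E
```

```text
t: 29.55
tool_pos: [0.5529, -0.097, 0.0835]
tool_rot: [-0.0, 3.141, -0.0]
contact_force: [0.2, -0.4, 0.1]
opening: 0.0855
grip_force: 0.0
0.0432 [385.63654918 328.14020886]
0.1132 [389.13180898 306.71665916]
```

View pics/c4.png

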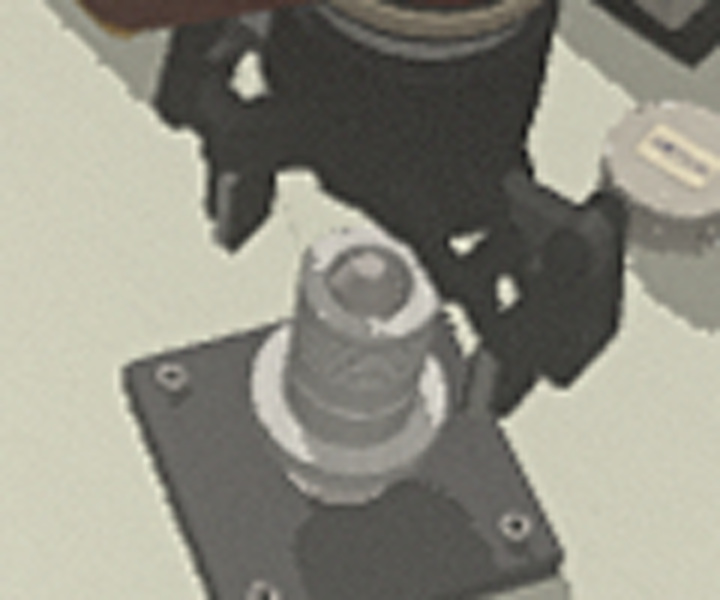

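The sleeve stands free on the pillar. Its top ring is at about (389,307), as predicted for an underside at 43 mm, and the flange is clear of the collar. Now I retreat straight up.

```bash
python3 -m handwheel '[{"gripper":-1,"offset":[0,0,-15],"rotation":[0,0,0]},{"gripper":-1,"offset":[0,0,-35],"rotation":[0,0,0]},{"gripper":-1,"offset":[0,0,-60],"rotation":[0,0,0]},{"gripper":-1,"offset":[0,0,-90],"rotation":[0,0,0]},{"gripper":-1,"offset":[0,0,-120],"rotation":[0,0,0]},{"gripper":-1,"offset":[0,0,-140],"rotation":[0,0,0]},{"gripper":-1,"offset":[0,0,-140],"rotation":[0,0,0]},{"gripper":-1,"offset":[0,0,-140],"rotation":[0,0,0]}]'
python3 - <<'E'
from h import *
d=ctrl.get_image("scene"); im=d["image"][:,:,::-1]; x,y=388,310
cv2.imwrite("pics/c5.png",cv2.resize(im[y-50:y+50,x-60:x+60],None,fx=6,fy=6,interpolation=cv2.INTER_CUBIC))
E
```

```text
t: 30.6
tool_pos: [0.5523, -0.0968, 0.2225]
tool_rot: [0.0, -3.14, -0.001]
contact_force: [0.3, 0.3, -0.5]
opening: 0.0857
grip_force: 0.0
```

View pics/c5.png

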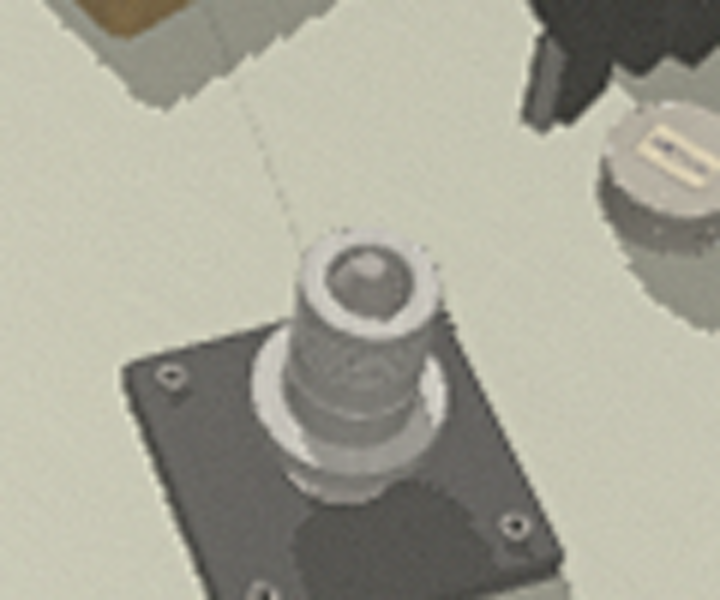

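The sleeve stays at the same height, with its top ring at (389,307), upright and clear of the gripper. Handing in.

```bash
python3 -c "
from station import ctrl; print(ctrl.finish_job())"
```

```text
the job is handed in; nothing more can be done
None
```

The sleeve was slid flange-down over the pillar until the click, released and left about 43 mm above the worktop. It held that height after I let go, and the job was handed in at about 31 s with no verdict returned.

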